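# Isolate the transfer gate and draw out a part carrier

## Robot

A 6-joint arm with a two-finger parallel gripper is mounted at the origin on a cart in front of the work surface, level with it; the furniture and walls round the work are solid. World frame = base frame: x ahead of the robot, y to its left, z up, the work surface at z = 0. Lengths are in m, angles in rad, forces in N, time in s.
With the tool pointing down it reaches from about 0.3 to 0.775 m from the base axis. Payload 14.6 kg.
Tool frame: the origin (TCP) lies at the very end of the fingers, on their centre line; the grasp point (between the pads) lies 19 mm behind it; z points along the fingers, y is the direction in which the jaws open and shut (so a half turn about z gives the same grasp; the last joint's range is limited). The gripper opens to 94 mm and grips with 3 to 60 N. Pads are 16 mm wide; open, the fingers measure 119 mm over their backs; the gripper's body (75 mm by 177 mm) begins 78 mm behind the grasp point.
Start: joints at [1.21, 0.3, 1.521, -0, 1.321, -0.067], TCP at [0.159, 0.526, 0.205] pointing down, gripper open.
Joint ranges: [-3.03, 3.03], [-0.79, 2.21], [0.23, 2.52], [-1.04, 4.18], [0, 3.07], [-2.55, 2.55]. Speed limits (rad/s): [2.22, 2.22, 2.57, 3.14, 3.14, 3.14].

## Interface

Orientations are given as a 3x3 rotation matrix whose columns are the frame's x, y, z axes.
In Python, from bench import r gives the robot as it stands. The module is installed in compiled form; this text tells all that it offers.
- The arm moves only by the shell command python3 -m inch 'ROWS' [FORCE]. ROWS is JSON, a list that holds one entry, the list of rows, each a list of 7 numbers: the turn, a rotation vector about the tool's x, y, z in rad, then the shift along the tool's x, y, z in m, then the opening, from -1 (shut) to 1 (fully open), so that 0 is half open. In form: [[[wx, wy, wz, tx, ty, tz, grip], ...]]. A call has 1 to 12 rows; each row shifts and turns the pose as measured when the row begins, along the tool's axes as they then stand; what a row does not reach is not made up. A row lasts 1/8 s, in which the tool goes at most 62.5 mm and 10.7 degrees, less where a joint would pass 70% of its speed; a pose out of reach is approached as far as the arm can. A call is refused whole if a number of a shift passes 0.0625 or a number of a turn 0.188, either way. A call with a gripper value outside its range is refused whole. The fingers move at their own pace and stop on an object; FORCE is the grip in N (left out, the last holds). Time passes only in rows, so rows that do not move let the fingers close. It gives the time, the measured TCP pose, the force and the opening at its end, in the units of the state.
- r.observe(): the state, without advancing time (a new reading comes with each control period).
- r.read_camera(name): name is "scene" or "side" or "wrist"; returns the picture (400x640x3 uint8, blue, green, red); there is no depth.
- r.get_calibration(name): a dict with "vertical_fov" (degrees; the focal length in pixels is half the picture's height over the tangent of half this angle, whatever the lens; pixels are square), "cx", "cy" (the principal point, pixels), "R" (3x3) and "t" (3): a world point X has camera coordinates R X + t. Camera axes: x right, y down, z forward; pixel columns grow to the right and rows downward; lengths in m; the calibration is good to about 2 mm. A picture is of the moment at which its call begins: read the wrist's pose just before it. get_calibration takes no time and is no camera call; for the wrist camera it gives the pose at the moment of the call.
- r.close_job(): hands the job in, once; it reports no verdict.
The state is a dict: "t": time; "q": joint angles; "qd": joint speeds; "tau": joint torques, N m; "ee_pos": TCP position; "ee_rot": TCP orientation; "contact_force": force on the tool from outside, world axes, zero at the start; "wrist_torque": the same for the moment, N m; "width": finger opening in m.
Only numpy, scipy, OpenCV 4.12 (cv2) and the standard library are available. Lean on these libraries where they do the work, as an engineer would, in place of code of your own. Each camera call takes 0.05 s, during which the arm holds its last target.

## Task

Make the test gate safe first: turn the red isolator handle a quarter turn clockwise to off, then swing its lockout hasp all the way out. Then draw the carrier with the dark grey connector along the slot in the gate's cover to the square window without forcing it, lift it out there and stand it upright on the blue mat, fully on it. Leave the carrier with the brass plug in its place in the gate.

Things in the scene. Friction and masses are not known exactly. Their poses are not given: they have to be found in the camera images.
- gate: Fixed gate, 150 (x) x 220 (y) x 28 mm: aluminium base, grey cover. Origin under its centre, own x roughly away from the robot, y left. Channel floor at z 8 mm, cover's underside 22, top 28. The cover has a T-shaped slot 22 mm wide: crossbar along y at x = +40 (y -81 to +81), leg along x at y = 0 running towards the robot into a square window (x -60 to -4, y -28 to +28), mouth bevelled.
- window (a point): Centre of the gate's window, 56 x 56 mm, at the cover's top face (gate's own x = -32 mm, y = 0, z = 28 mm). Only here can a carrier's foot pass the cover.
- slot_corner (a point): Where the centre lines of the slot's crossbar and leg meet, at the cover's top face (own x = +40 mm, y = 0 of the gate).
- connector_carrier: Loose, 0.15 kg, round: steel foot 40 mm diameter x 8 mm, stem 14 mm to z 48, black collar 20 mm to z 52, dark grey connector fixed on top (24 x 25 mm, z 52 to 84). Origin under the foot's centre, z up. Starts upright on the channel floor at the left or right end of the crossbar, foot under the cover (6 mm free height), stem in the slot (4 mm play each side). Slides easily.
- connector_carrier_grip (a point): Point on the axis of the connector carrier, 68 mm above its underside: the middle of the grey connector, where to grip it (24 to 25 mm wide).
- plug_carrier: The same kind of carrier with a brass plug on top (22 mm wide from 52 to 72 mm, 12 mm wide up to 84 mm). It stands at the other end of the crossbar and must stay there. Origin at the centre of the foot's underside.
- isolator_box: Fixed grey box 80 x 80 x 46 mm with the isolator on top: yellow disc, red handle, steel hasp on its right side. Origin at the centre of its underside, own x roughly away from the robot, y to the left, z up.
- isolator (a joint): Red handle, rad about the box's vertical axis: 0 = on (bar along the box's own y, white-marked end to the left at the green dot), 1.571 = off, at its stop (turned clockwise seen from above, bar along own x, white-marked end at the red dot, away from the robot). Starts near on; stays where it is left; takes about 0.06 N m.
- handle_grip (a point): Centre of the handle bar, on its turning axis, 70 mm above the bench. The bar is 14 mm thick, 64 mm long and reaches from 58 to 82 mm above the bench. Its frame turns with the handle: own y runs along the bar.
- hasp (a joint): Lockout hasp, rad about an upright hinge: 0 = folded in along the box's right side (arm pointing along the box's own +x), 1.5 = fully swung out to the right and stop (turned clockwise seen from above). It stays where it is left, very easy to move.
- hasp_lug (a point): On the hasp's upright black round lug: 10 mm diameter, from 49 to 75 mm above the bench; the point lies on its axis 65 mm above the bench. 48 mm from the hinge; its frame's x points from the hinge to the lug.
- hasp_hinge (a point): Point on the hasp's hinge axis, 65 mm above the bench (own x = -28, y = -56 mm of the box).
- mat: Fixed blue mat, 100 x 100 x 4 mm on the bench. Origin at the centre of its underside; its top is 4 mm above it.

How it is judged:
On the way, in this order (a step that is already met when the one before it is completed fails the run):
1. the isolator handle is turned to off (value of joint isolator above 1.4 rad), for 0.2 s.
2. the lockout hasp is swung out (value of joint isolator above 1.4 rad and value of joint hasp above 1.2 rad), for 0.2 s.
3. the connector carrier is brought to the window (horizontal distance between connector_carrier and window below 0.018 m), for 0.05 s.
At the end, for the whole second after the job is handed in: The isolator is off (over 1.4 rad), the hasp out (over 1.2 rad), the connector carrier stands upright (within 0.1 rad), at rest on the mat, its axis within 31 mm of the mat's centre along each of its sides, and the plug carrier is within 20 mm of its start (all of step 2 and x of connector_carrier in the frame of mat between -0.031 and 0.031 m and y of connector_carrier in the frame of mat between -0.031 and 0.031 m and z of connector_carrier in the frame of mat between 0.001 and 0.008 m and angle between connector_carrier's own z axis and vertical below 0.1 rad and linear speed of connector_carrier below 0.02 m/s and distance of plug_carrier from where it was at the start of the episode below 0.02 m); the robot touches nothing.
It fails at once if the connector carrier is moved more than 15 mm before the isolator is off and the hasp out (distance of connector_carrier from where it was at the start of the episode above 0.015 m and not (value of joint isolator above 1.4 rad and value of joint hasp above 1.2 rad)).
It fails at once if the plug carrier is moved more than 20 mm (distance of plug_carrier from where it was at the start of the episode above 0.02 m).
It fails at once if the carrier is forced against the gate with more than 40 N (contact force between connector_carrier and gate above 40 N).
It also fails if it takes over 70 s, if anything falls off the work surface, if the arm or the gripper's body presses on something with over 40 N, if the wrist force passes 120 N, or if a joint passes its speed limit or range.

## Working session

There is one attempt and no reset: what is moved stays moved. The work goes in short steps, Python scripts to look and compute and a shell command to move; the robot and the scene stay as the last step left them, time stands still between calls to the robot, and variables do not carry over. Pictures are saved under pics/ and viewed, and the job is handed in when it is done.

```bash
mkdir -p pics
python3 - <<'E'
from bench import r
import cv2,numpy as np
o=r.observe();print({k:np.round(v,3).tolist() for k,v in o.items()})
for n in("scene","side","wrist"):
    c=r.get_calibration(n);print(n,c["vertical_fov"],c["cx"],c["cy"],np.round(c["R"],3).tolist(),np.round(c["t"],3).tolist())
    cv2.imwrite(f"pics/{n}0.png",r.read_camera(n))
E
```

```text
{'t': 0.0, 'q': [1.21, 0.3, 1.522, 0.0, 1.321, -0.067], 'qd': [-0.0, 0.001, -0.0, -0.0, -0.0, 0.003], 'tau': [-0.001, -53.182, -35.274, 0.071, 0.024, -0.0], 'ee_pos': [0.159, 0.526, 0.205], 'ee_rot': [[-0.957, 0.29, -0.0], [0.29, 0.957, -0.001], [0.0, -0.001, -1.0]], 'contact_force': [0.007, 0.181, -0.198], 'wrist_torque': [-0.01, -0.0, 0.027], 'width': 0.094}
scene 54.29551202049632 316.9131474217149 196.3267526169924 [[0.738, 0.675, 0.013], [0.41, -0.433, -0.803], [-0.536, 0.598, -0.596]] [-0.471, -0.133, 1.132]
side 42.795837606062804 310.847109797392 201.0913529042702 [[0.728, -0.686, -0.016], [-0.494, -0.508, -0.706], [0.476, 0.522, -0.708]] [-0.318, 0.374, 0.615]
wrist 70.54627693664159 320.2802857824504 201.43572666106084 [[0.29, 0.957, -0.001], [0.922, -0.279, 0.269], [0.257, -0.079, -0.963]] [-0.55, -0.028, 0.392]
```

View pics/scene0.png

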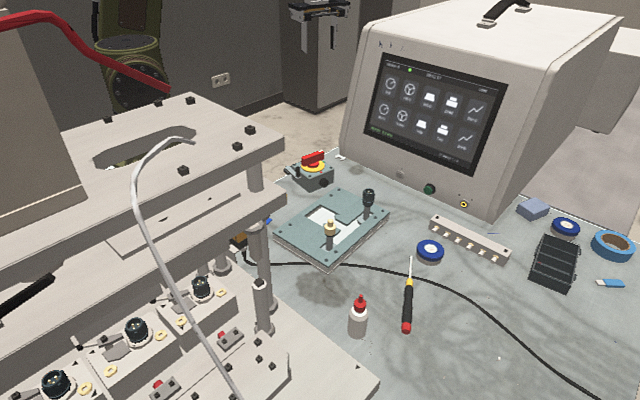

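View pics/side0.png

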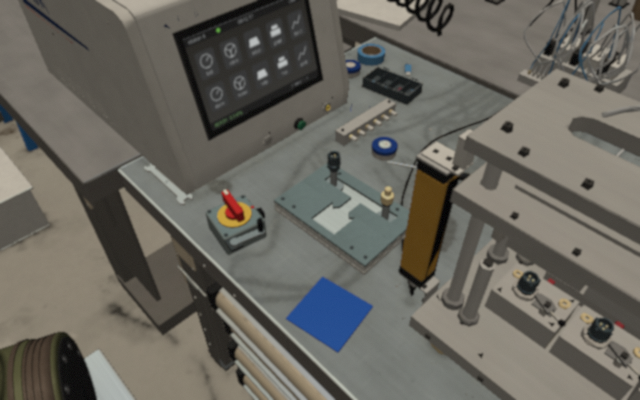

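View pics/wrist0.png

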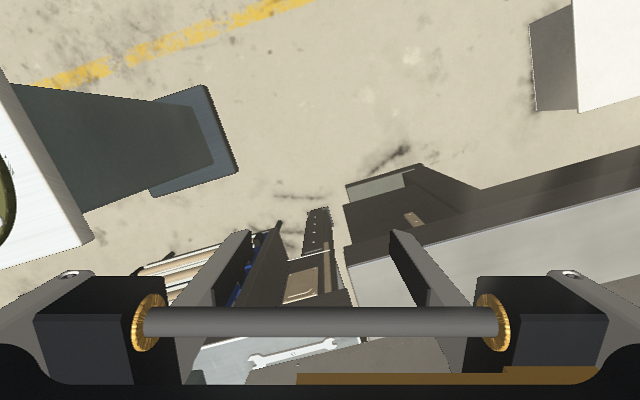

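```bash
cat > h.py <<'E'
from bench import r
import cv2,numpy as np
def cal(n):
    c=r.get_calibration(n);f=200/np.tan(np.radians(c["vertical_fov"])/2)
    return f,c["cx"],c["cy"],np.array(c["R"]),np.array(c["t"])
def ray(c,uv):
    f,cx,cy,R,t=c
    d=R.T@np.array([(uv[0]-cx)/f,(uv[1]-cy)/f,1]);return -R.T@t,d/np.linalg.norm(d)
def onz(c,uv,z):
    o,d=ray(c,uv);return o+d*(z-o[2])/d[2]
def proj(c,X):
    f,cx,cy,R,t=c
    p=R@np.array(X)+t;return np.array([cx+f*p[0]/p[2],cy+f*p[1]/p[2]])
def tri(rays):
    A=np.zeros((3,3));b=np.zeros(3)
    for o,d in rays:
        P=np.eye(3)-np.outer(d,d);A+=P;b+=P@o
    X=np.linalg.solve(A,b);return X,[np.linalg.norm((np.eye(3)-np.outer(d,d))@(X-o)) for o,d in rays]
E
python3 - <<'E'
import cv2
a=cv2.imread("pics/scene0.png")[140:280,240:440];cv2.imwrite("pics/sc_c.png",cv2.resize(a,None,fx=4,fy=4,interpolation=cv2.INTER_CUBIC))
a=cv2.imread("pics/side0.png")[140:360,190:430];cv2.imwrite("pics/si_c.png",cv2.resize(a,(720,660)[:2],interpolation=cv2.INTER_CUBIC)[:600])
E
```

```text
(no output)
```

View pics/sc_c.png

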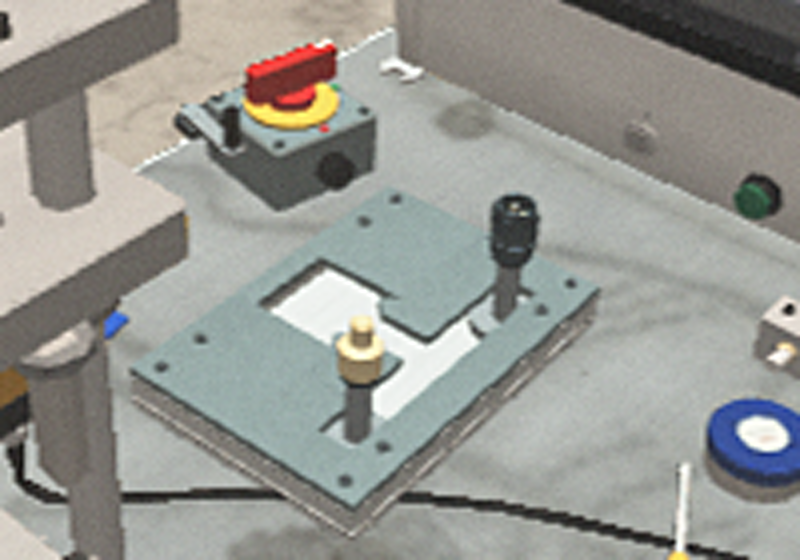

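View pics/si_c.png

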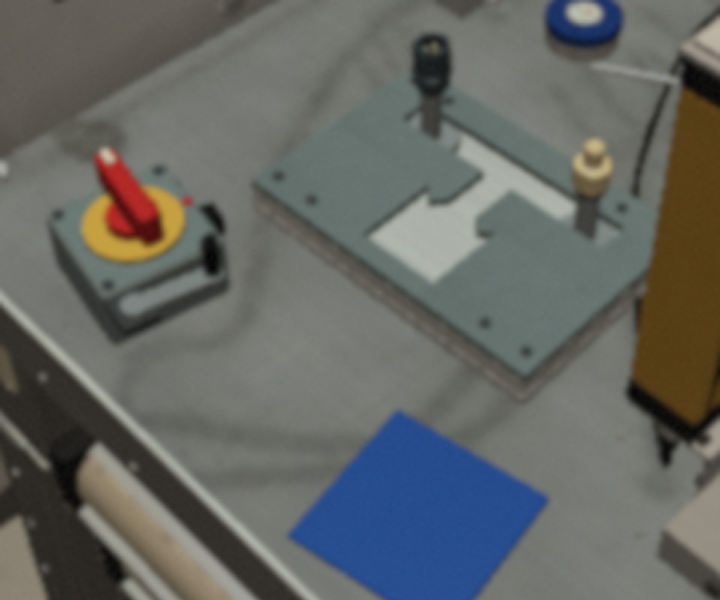

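Run:
```python
from h import *
S=cal("scene");D=cal("side")
s=lambda u,v:(240+u/4-.375,140+v/4-.375)
d=lambda u,v:(190+u/3-.333,140+v/3-.333)
P=lambda n,x:print(n,np.round(x,4))
print("cams",-S[3].T@S[4],-D[3].T@D[4])
for p in[(400,410),(548,500),(290,537)]:P("mat",onz(D,d(*p),.004))
for p in[(385,190),(600,292),(352,507),(130,373)]:P("gateS",onz(S,s(*p),.028))
for p in[(255,185),(525,378),(405,75)]:P("gateD",onz(D,d(*p),.028))
for p in[(325,261),(262,303)]:P("winS",onz(S,s(*p),.028))
for p in[(370,235),(435,284)]:P("winD",onz(D,d(*p),.008))
for n,a,b in[("conn top",(515,203),(432,45)),("plug top",(362,323),(593,147)),("lug top",(232,110),(212,213)),("disc",(290,103),(133,223)),("handle white end",(330,46),(105,154)),("handle red end",(250,75),(152,225))]:
    P(n,tri([ray(S,s(*a)),ray(D,d(*b))])[0]);print(tri([ray(S,s(*a)),ray(D,d(*b))])[1])
# box
I=cv2.cvtColor(r.read_camera("scene"),cv2.COLOR_BGR2HSV)
```

```text
cams [ 1.00931176 -0.41645748  0.57330118] [ 0.12383419 -0.34896905  0.69438447]
mat [0.4807 0.0166 0.004 ]
mat [ 0.496  -0.0794  0.004 ]
mat [ 0.3831 -0.0019  0.004 ]
gateS [0.5264 0.19   0.028 ]
gateS [0.6772 0.1973 0.028 ]
gateS [ 0.683  -0.0193  0.028 ]
gateS [ 0.5367 -0.0274  0.028 ]
gateD [0.523  0.1878 0.028 ]
gateD [ 0.5322 -0.028   0.028 ]
gateD [0.6608 0.1967 0.028 ]
winS [0.5469 0.1128 0.028 ]
winS [0.5469 0.061  0.028 ]
winD [0.5574 0.1217 0.008 ]
winD [0.5578 0.066  0.008 ]
conn top [0.6416 0.1546 0.0921]
[np.float64(0.0016027395895110578), np.float64(0.0016027395895109688)]
plug top [0.6448 0.028  0.0895]
[np.float64(0.0008752127502525787), np.float64(0.0008752127502525269)]
lug top [0.4554 0.1358 0.0841]
[np.float64(0.005296928726056631), np.float64(0.005296928726056477)]
disc [0.4396 0.1979 0.0485]
[np.float64(0.0005926718731823666), np.float64(0.0005926718731823041)]
handle white end [0.4462 0.2271 0.08  ]
[np.float64(0.0008280381190231555), np.float64(0.0008280381190233396)]
handle red end [0.433  0.1671 0.0778]
[np.float64(0.0026256791166983733), np.float64(0.0026256791166983815)]
```

```bash
python3 -m inch '[[[0,0,0,-0.043,-0.034,-0.007,0.2],[0,0,0,-0.043,-0.034,-0.007,0.2],[0,0,0,-0.043,-0.034,-0.007,0.2],[0,0,0,-0.043,-0.034,-0.007,0.2],[0,0,0,-0.043,-0.034,-0.007,0.2],[0,0,0,-0.043,-0.034,-0.007,0.2],[0,0,0,-0.043,-0.034,-0.007,0.2],[0,0,0,-0.043,-0.034,-0.007,0.2],[0,0,0,-0.043,-0.034,-0.007,0.2]]]'
python3 -m inch '[[[0,0,0.185,0,0,0,0.2],[0,0,0.185,0,0,0,0.2],[0,0,0.185,0,0,0,0.2],[0,0,0.185,0,0,0,0.2],[0,0,0.185,0,0,0,0.2],[0,0,0.185,0,0,0,0.2],[0,0,0.185,0,0,0,0.2],[0,0,0.185,0,0,0,0.2],[0,0,0,0,0,0,0.2]]]'
python3 - <<'E'
from h import *
cv2.imwrite("pics/w1.png",r.read_camera("wrist"))
o=r.observe();print(o["q"],o["ee_pos"])
E
```

```text
t: 1.32
ee_pos: [0.4472, 0.1105, 0.2695]
ee_rot: [[-0.959, 0.284, -0.0], [0.284, 0.959, -0.002], [-0.001, -0.002, -1.0]]
contact_force: [0.3, -0.1, -1.2]
width: 0.0567
t: 2.45
ee_pos: [0.4484, 0.1065, 0.2686]
ee_rot: [[0.218, 0.976, -0.002], [0.976, -0.218, -0.003], [-0.003, -0.001, -1.0]]
contact_force: [-0.8, 0.0, -0.4]
width: 0.056
[ 0.15519562  0.05502482  1.66172867 -0.00242058  1.4272442   0.3728646 ] [0.44839288 0.10654174 0.26857526]
```

View pics/w1.png

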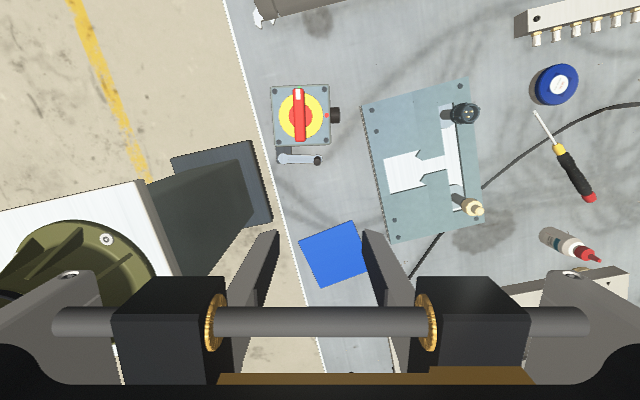

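Run:
```python
import cv2
a=cv2.imread("pics/w1.png")
cv2.imwrite("pics/w1a.png",cv2.resize(a[70:180,255:355],(600,660),interpolation=cv2.INTER_CUBIC)[:600])
cv2.imwrite("pics/w1b.png",cv2.resize(a[70:260,350:500],(600,760),interpolation=cv2.INTER_CUBIC)[:600])
```

```text
(no output)
```

View pics/w1a.png

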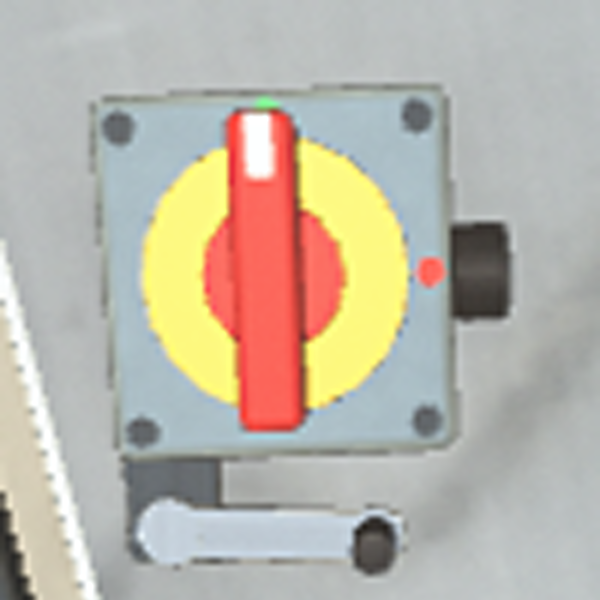

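View pics/w1b.png

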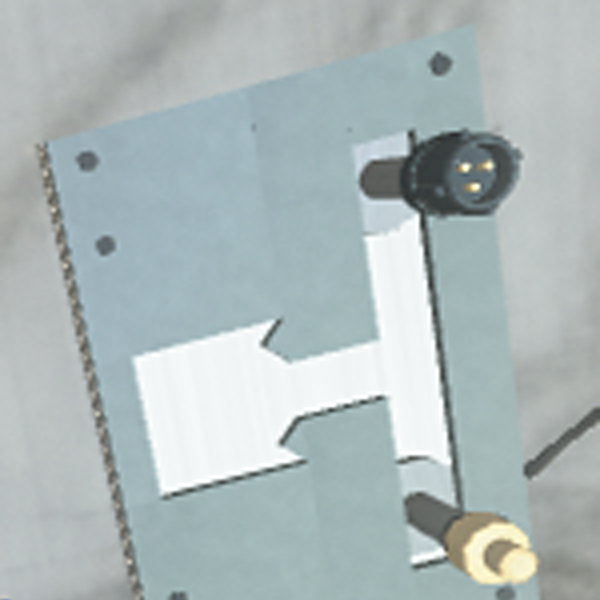

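```bash
cat > m.py <<'E'
from h import *
W=cal("wrist")
a=lambda u,v:(255+(u+.5)/6-.5,70+(v+.5)/6-.5)
b=lambda u,v:(350+(u+.5)/4-.5,70+(v+.5)/4-.5)
g=lambda p:(p[0],p[1])
bc=[onz(W,a(*p),.046) for p in[(95,103),(440,88),(456,440),(122,452)]]
print("box",np.round(bc,4),np.mean(bc,0))
for e in[(0,3),(1,2)]:
    d=bc[e[0]]-bc[e[1]];print("yaw",np.arctan2(-d[0],d[1]),np.linalg.norm(d))
for e in[(1,0),(2,3)]:
    d=bc[e[0]]-bc[e[1]];print("yaw",np.arctan2(d[1],d[0]),np.linalg.norm(d))
h=[onz(W,a(*p),.082) for p in[(260,112),(272,428)]];d=h[0]-h[1];print("handle",h,np.mean(h,0),"len",np.linalg.norm(d),"yaw",np.arctan2(-d[0],d[1]))
print("lug",onz(W,a(372,530),.075))
print("green",onz(W,a(268,103),.046),"red",onz(W,a(430,270),.046))
gc=[onz(W,b(*p),.028) for p in[(50,143),(475,27)]];print("gate far-left",np.round(gc,4))
print("win",np.round([onz(W,b(*p),.028) for p in[(134,357)]],4), np.round(onz(W,b(162,495),.028),4))
print("barL",[np.round(onz(W,b(*p),.028),4) for p in[(355,148),(408,132),(412,567)]])
print("conn",np.round(onz(W,b(473,172),.092),4),"plug",np.round(onz(W,b(518,563),.092),4))
m=[onz(W,p,.004) for p in[(299,241),(352,221),(321,288)]];print("mat",np.round(m,4))
E
python3 m.py
```

```text
box [[0.4106 0.2413 0.046 ]
 [0.4856 0.2279 0.046 ]
 [0.4734 0.1526 0.046 ]
 [0.3968 0.1667 0.046 ]] [0.44160185 0.1971183  0.046     ]
yaw -0.18284228399810504 0.07588738441467169
yaw -0.16162835278783944 0.07627230573634332
yaw -0.17755944300390794 0.07625522400572922
yaw -0.18239176526312764 0.07787208191883609
handle [array([0.44758395, 0.22735099, 0.082     ]), array([0.4352755 , 0.16620873, 0.082     ])] [0.44142972 0.19677986 0.082     ] len 0.062368852127178374 yaw -0.1986531874706917
lug [0.4509139  0.13987244 0.075     ]
green [0.44791207 0.23306143 0.046     ] red [0.47542631 0.19084665 0.046     ]
gate far-left [[0.5278 0.1924 0.028 ]
 [0.6766 0.198  0.028 ]]
win [[0.5448 0.1117 0.028 ]] [0.547  0.0573 0.028 ]
barL [array([0.6323, 0.1675, 0.028 ]), array([0.651 , 0.1688, 0.028 ]), array([0.6377, 0.0077, 0.028 ])]
conn [0.6408 0.1555 0.092 ] plug [0.6458 0.0284 0.092 ]
mat [[ 0.3879  0.0008  0.004 ]
 [ 0.4826  0.0168  0.004 ]
 [ 0.4049 -0.096   0.004 ]]
```

```bash
python3 -m inch '[[[0,0,-0.02,0.044,-0.013,0,0.2],[0,0,0,0.043,-0.013,0,0.2],[0,0,0,0,0,0.055,0.2],[0,0,0,0,0,0.055,0.2],[0,0,0,0,0,0.05,0.2],[0,0,0,0,0,0,0.2]]]'
```

```text
t: 3.25
ee_pos: [0.4405, 0.1997, 0.1051]
ee_rot: [[0.168, 0.986, 0.0], [0.986, -0.168, -0.002], [-0.002, 0.001, -1.0]]
contact_force: [0.1, -0.5, 0.5]
width: 0.0565
```

```bash
python3 -m inch '[[[0,0,0.03,-0.003,0.002,0.025,0.2],[0,0,0,0,0,0.018,0.2],[0,0,0,0,0,0,0.2]]]' 25
python3 - <<'E'
from h import *
cv2.imwrite("pics/w2.png",r.read_camera("wrist"))
E
```

```text
t: 3.62
ee_pos: [0.4454, 0.1974, 0.0676]
ee_rot: [[0.191, 0.981, 0.007], [0.982, -0.191, 0.001], [0.002, 0.007, -1.0]]
contact_force: [-0.7, 0.4, 1.0]
width: 0.0565
```

View pics/w2.png

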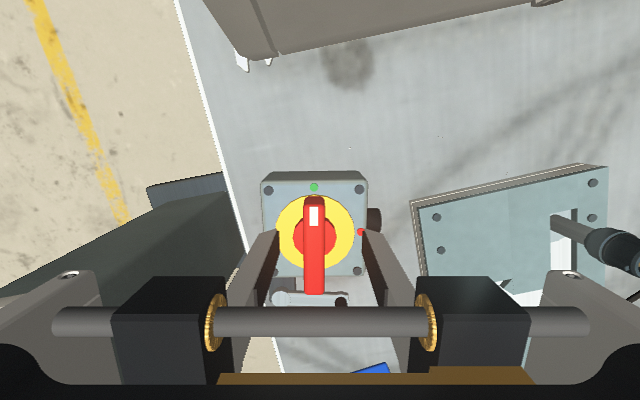

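```bash
python3 -m inch '[[[0,0,0,0,-0.004,0.006,0.2],[0,0,0,0,0,0,-0.75],[0,0,0,0,0,0,-0.75],[0,0,0,0,0,0,-0.75],[0,0,0,0,0,0,-0.75],[0,0,0,0,0,0,-0.75]]]' 15
```

```text
t: 4.42
ee_pos: [0.4415, 0.1993, 0.0652]
ee_rot: [[0.19, 0.982, 0.009], [0.982, -0.19, 0.003], [0.004, 0.008, -1.0]]
contact_force: [-11.5, 1.5, 5.4]
width: 0.0139
```

```bash
python3 -m inch '[[[0,0,0.15,-0.002,-0.001,0,-0.75],[0,0,0.15,0,0,0,-0.75],[0,0,0.15,0,0,0,-0.75]]]' 20
```

```text
t: 4.8
ee_pos: [0.4423, 0.1988, 0.0653]
ee_rot: [[0.608, 0.794, 0.014], [0.794, -0.608, 0.006], [0.013, 0.008, -1.0]]
contact_force: [1.6, -4.0, 0.2]
width: 0.0138
```

Turning well with low force; continue.

```bash
python3 -m inch '[[[0,0,0.18,0,0,0,-0.75],[0,0,0.18,0,0,0,-0.75],[0,0,0.18,0,0,0,-0.75],[0,0,0.18,0,0,0,-0.75],[0,0,0.18,0,0,0,-0.75]]]' 20
```

```text
t: 5.42
ee_pos: [0.4434, 0.1967, 0.0653]
ee_rot: [[1.0, -0.012, 0.016], [-0.012, -1.0, 0.002], [0.016, -0.002, -1.0]]
contact_force: [0.9, -4.0, 1.6]
width: 0.0136
```

```bash
python3 -m inch '[[[0,0,0.12,0,0,0,-0.75],[0,0,0.06,0,0,0,-0.75],[0,0,0.02,0,0,0,-0.75],[0,0,0,0,0,0,-0.75]]]' 20
```

```text
t: 5.92
ee_pos: [0.4433, 0.1961, 0.0653]
ee_rot: [[0.976, -0.217, 0.015], [-0.217, -0.976, 0.0], [0.014, -0.004, -1.0]]
contact_force: [-0.7, -0.2, -0.2]
width: 0.0145
```

```bash
python3 -m inch '[[[0,0,0,0,0,0,-0.1],[0,0,0,0,0,0,-0.1],[0,0,0,0,0,0,-0.1],[0,0,0,0,0,-0.04,-0.1],[0,0,0,0,0,-0.03,-0.1],[0,0,0,0,0,0,-0.1]]]' 20
python3 - <<'E'
from h import *
cv2.imwrite("pics/w3.png",r.read_camera("wrist"));cv2.imwrite("pics/s3.png",cv2.resize(r.read_camera("side")[160:260,180:300],None,fx=4,fy=4))
c=np.array([.4415,.197]);s,k=np.sin(-.178),np.cos(-.178);R=np.array([[k,-s],[s,k]])
for ph in[-.25,0,.3,.6,.9,1.2,1.45]:
    d=.016+.003*min(1,max(0,ph));l=np.array([-.028+.048*np.cos(ph),-.056-.048*np.sin(ph)]);t=np.array([-np.sin(ph),-np.cos(ph)])
    print(ph,np.round(c+R@(l-t*d),4))
E
```

```text
t: 6.68
ee_pos: [0.442, 0.196, 0.1367]
ee_rot: [[0.976, -0.216, 0.014], [-0.216, -0.976, 0.0], [0.013, -0.003, -1.0]]
contact_force: [0.1, 0.1, 0.4]
width: 0.0425
-0.25 [0.4508 0.1663]
0 [0.4541 0.1541]
0.3 [0.4544 0.1398]
0.6 [0.4507 0.1258]
0.9 [0.4432 0.1134]
1.2 [0.4319 0.1034]
1.45 [0.4203 0.0978]
```

View pics/w3.png

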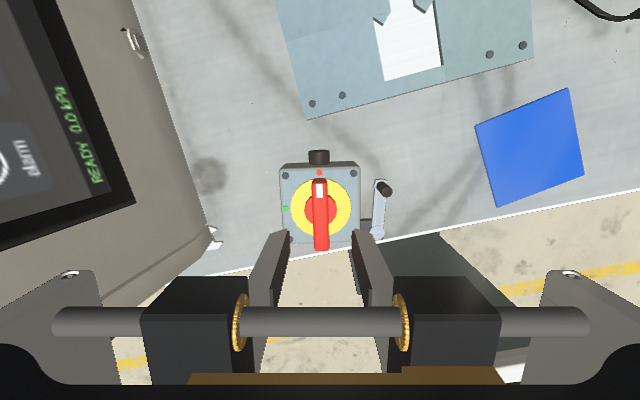

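View pics/s3.png

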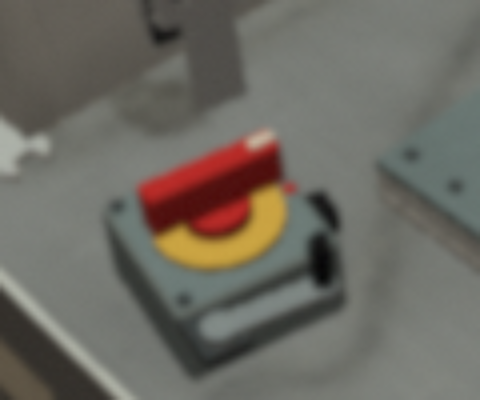

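Run:
```python
from h import *
o=r.observe();p=np.array(o["ee_pos"])[:2];T=np.array(o["ee_rot"])[:2,:2]
c=np.array([.4415,.197]);s,k=np.sin(-.178),np.cos(-.178);R=np.array([[k,-s],[s,k]])
for ph in[-.15,0,.2,.4,.6,.8,1.0,1.2,1.35,1.5]:
    d=.0185-.003*ph;l=np.array([-.028+.048*np.cos(ph),-.056-.048*np.sin(ph)]);t=np.array([-np.sin(ph),-np.cos(ph)])
    w=c+R@(l-t*d);print(ph,np.round(w,4),np.round(T.T@(w-p),4));p=w
```

```text
-0.15 [0.4525 0.1644] [0.018 0.028]
0 [0.4545 0.1566] [0.0037 0.0073]
0.2 [0.4552 0.1458] [0.003  0.0104]
0.4 [0.4537 0.1351] [0.0008 0.0107]
0.6 [0.4499 0.125 ] [-0.0015  0.0106]
0.8 [0.4442 0.116 ] [-0.0037  0.01  ]
1.0 [0.4367 0.1084] [-0.0057  0.009 ]
1.2 [0.4278 0.1026] [-0.0074  0.0076]
1.35 [0.4205 0.0995] [-0.0065  0.0046]
1.5 [0.4128 0.0976] [-0.0071  0.0035]
```

```bash
python3 -m inch '[[[0,0,0,0.018,0.028,0,-1],[0,0,0,0,0,0,-1],[0,0,0,0,0,0,-1],[0,0,0,0,0,0.04,-1],[0,0,0,0,0,0.034,-1],[0,0,0,0,0,0,-1]]]' 20
```

```text
t: 7.52
ee_pos: [0.4508, 0.1654, 0.0547]
ee_rot: [[0.977, -0.214, 0.004], [-0.214, -0.977, -0.002], [0.005, 0.001, -1.0]]
contact_force: [-0.6, -0.6, 0.1]
width: 0.0005
```

```bash
python3 -m inch '[[[0,0,0,0.005,0.008,-0.003,-1],[0,0,0,0.003,0.010,0,-1],[0,0,0,0.001,0.011,0,-1],[0,0,0,-0.0015,0.0106,0,-1],[0,0,0,-0.004,0.010,0,-1]]]' 20
python3 - <<'E'
from h import *
cv2.imwrite("pics/s4.png",cv2.resize(r.read_camera("side")[160:280,180:300],None,fx=4,fy=4))
E
```

```text
t: 8.15
ee_pos: [0.4449, 0.1139, 0.0615]
ee_rot: [[0.977, -0.213, 0.01], [-0.213, -0.977, -0.001], [0.009, -0.001, -1.0]]
contact_force: [1.3, 0.8, -0.3]
width: 0.0008
```

View pics/s4.png

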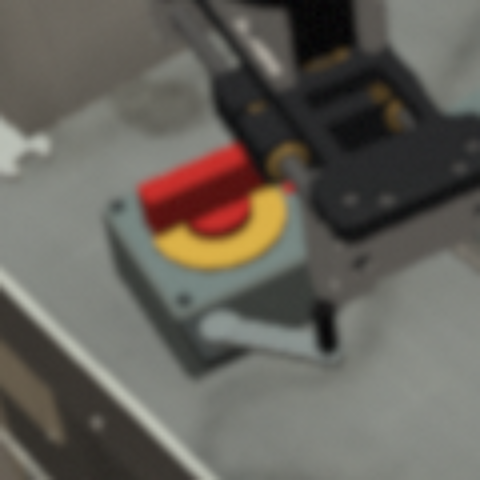

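```bash
python3 -m inch '[[[0,0,0,-0.0065,0.008,0,-1],[0,0,0,-0.0075,0.0075,0,-1],[0,0,0,-0.0065,0.0046,0,-1],[0,0,0,-0.007,0.0035,0,-1],[0,0,0,-0.005,0.002,0,-1],[0,0,0,-0.004,0,0,-1]]]' 20
python3 - <<'E'
from h import *
cv2.imwrite("pics/s5.png",cv2.resize(r.read_camera("side")[160:280,180:300],None,fx=4,fy=4))
E
```

```text
t: 8.95
ee_pos: [0.4091, 0.0956, 0.0638]
ee_rot: [[0.976, -0.214, 0.034], [-0.214, -0.977, 0.002], [0.033, -0.009, -0.999]]
contact_force: [27.2, -6.5, -2.4]
width: 0.0006
```

View pics/s5.png

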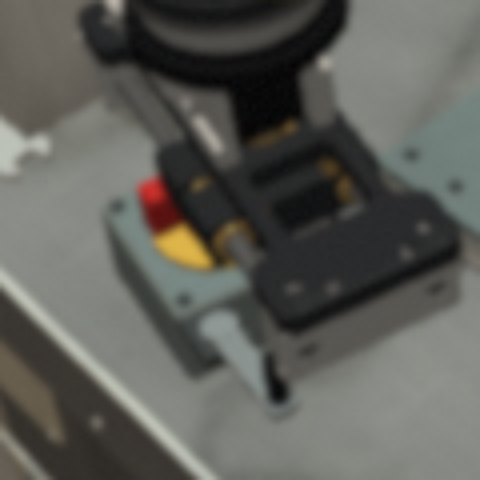

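```bash
python3 -m inch '[[[0,0,0,0.012,-0.002,0,-1],[0,0,0,0.004,0,-0.04,-1],[0,0,0,0,0,-0.06,0.1],[0,0,-0.13,0.032,-0.018,-0.05,0.1],[0,0,-0.13,0.04,-0.018,0,0.1],[0,0,0,0.035,-0.018,0,0.1],[0,0,0,0,0,0,0.1],[0,0,0,0,0,0,0.1]]]' 20
python3 - <<'E'
from h import *
cv2.imwrite("pics/w6.png",r.read_camera("wrist"))
cv2.imwrite("pics/s6.png",cv2.resize(r.read_camera("side")[160:280,180:300],None,fx=4,fy=4))
E
```

```text
t: 10.0
ee_pos: [0.5314, 0.1401, 0.2225]
ee_rot: [[0.998, 0.054, 0.03], [0.054, -0.999, 0.002], [0.031, -0.0, -1.0]]
contact_force: [-0.4, 0.5, -0.9]
width: 0.0514
```

View pics/w6.png

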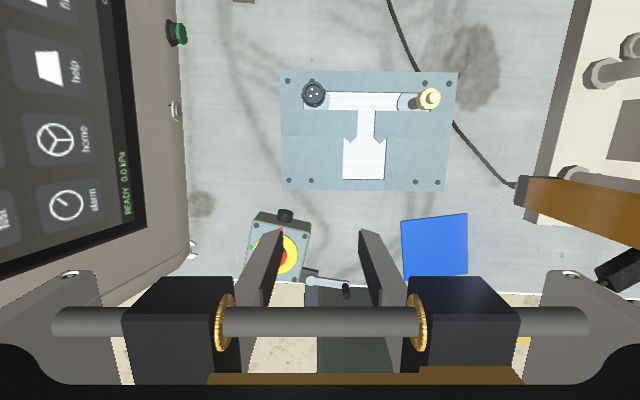

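View pics/s6.png

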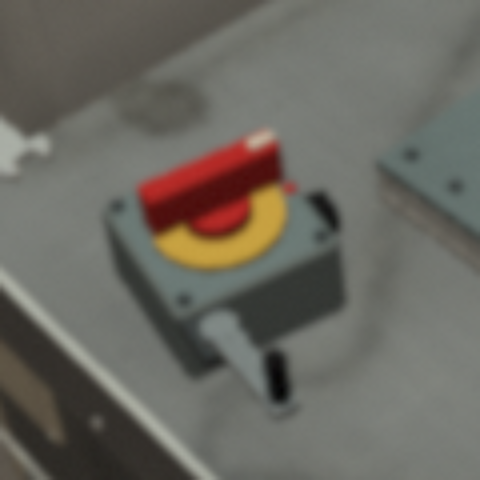

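```bash
python3 - <<'E'
import cv2
a=cv2.imread("pics/w6.png")
cv2.imwrite("pics/w6b.png",cv2.resize(a[60:200,270:470],(800,560),interpolation=cv2.INTER_CUBIC))
E
cat > m2.py <<'E'
from h import *
E
```

```text
(no output)
```

View pics/w6b.png

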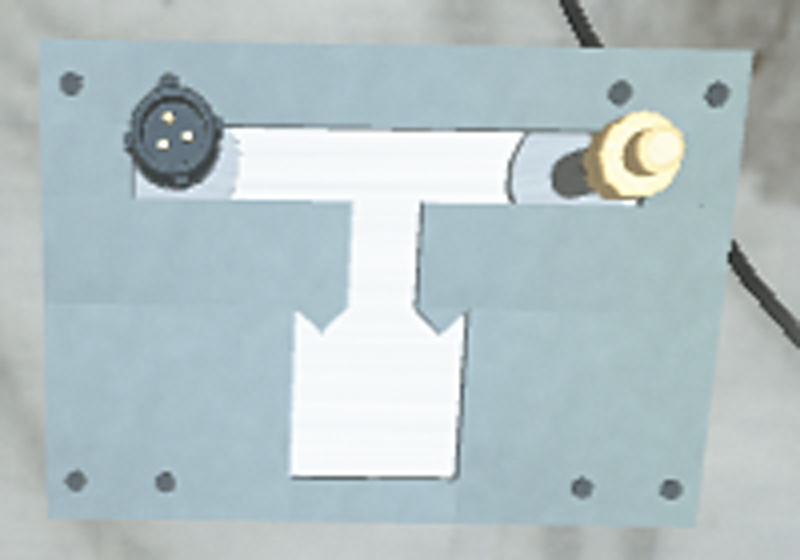

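```bash
cat > m2.py <<'E'
from h import *
W=cal("wrist")
b=lambda u,v:(270+(u+.5)/4-.5,60+(v+.5)/4-.5)
q=lambda u,v,z:np.round(onz(W,b(u,v),z)[:2],4)
cs=np.array([q(40,40,.028),q(753,50,.028),q(697,526,.028),q(48,516,.028)]);print(cs,cs.mean(0))
d=cs[0]-cs[1];print(np.arctan2(-d[0],d[1]));d=cs[3]-cs[2];print(np.arctan2(-d[0],d[1]))
c=cs.mean(0)
print("conn",q(175,128,.092),"plug",q(660,149,.092))
print("win",q(290,477,.028),q(457,479,.028),"bar",q(136,199,.028),q(230,126,.028),q(352,201,.028),q(421,202,.028))
h=onz(W,(308,281),.049);l=onz(W,(347,290),.06);print("hasp",h,l,np.arctan2(*(l-h)[[1,0]])+.178)
m=[onz(W,p,.004) for p in[(401,221),(466,213),(468,277)]];print(np.round(m,4),(m[0]+m[2])/2)
E
python3 m2.py
```

```text
[[ 0.6761  0.198 ]
 [ 0.6848 -0.0215]
 [ 0.5351 -0.0279]
 [ 0.5269  0.1926]] [0.605725 0.0853  ]
0.03961479936234147
0.03717107952409065
conn [0.6446 0.1534] plug [0.6462 0.0268]
win [0.5446 0.1115] [0.5469 0.0553] bar [0.631  0.1667] [0.6543 0.1382] [0.634  0.0982] [0.6349 0.0763]
hasp [0.40212165 0.1505465  0.049     ] [0.39765392 0.09676247 0.06      ] -1.4756740018257593
[[ 0.4824  0.0176  0.004 ]
 [ 0.4998 -0.0766  0.004 ]
 [ 0.3967 -0.098   0.004 ]] [ 0.4395304  -0.04018258  0.004     ]
```

```bash
python3 -m inch '[[[0,-0.03,0.015,0.04,-0.003,0,0.1],[0,0,0,0.04,-0.003,0,0.1],[0,0,0,0.03,-0.003,0.04,0.1],[0,0,0,0,0,0.03,0.1],[0,0,0,0,0,0,0.1]]]' 15
```

```text
t: 10.72
ee_pos: [0.6415, 0.1524, 0.1541]
ee_rot: [[0.999, 0.036, 0.001], [0.036, -0.999, 0.001], [0.001, -0.001, -1.0]]
contact_force: [0.3, -0.1, 0.9]
width: 0.0515
```

Run:
```python
from h import *
cv2.imwrite("pics/w7.png",r.read_camera("wrist"))
W=cal("wrist");print(proj(W,(.643,.155,.092)),proj(W,(.6415,.1524,.1541)))
```

```text
[317.7687986  212.18832642] [320.58945633 241.51250133]
```

View pics/w7.png

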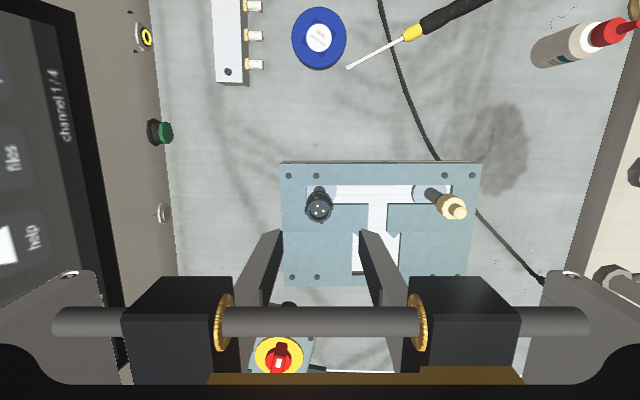

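Run:
```python
from h import *
a=cv2.imread("pics/w7.png");cv2.imwrite("pics/w7b.png",cv2.resize(a[160:260,270:420],None,fx=5,fy=5,interpolation=cv2.INTER_CUBIC))
```

```text
(no output)
```

View pics/w7b.png

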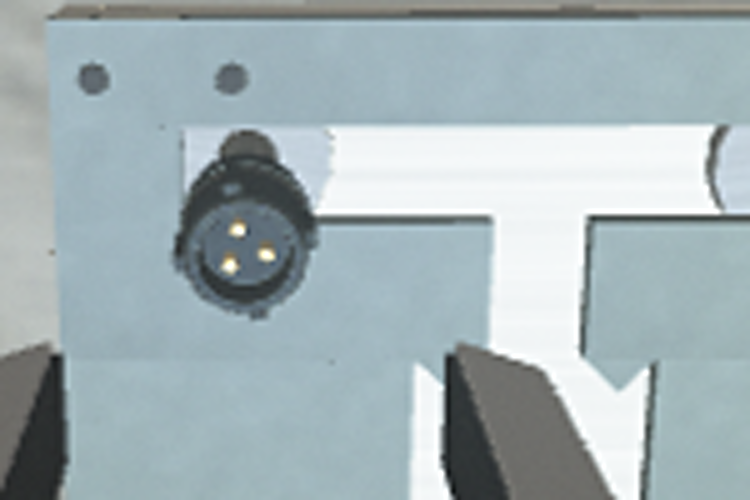

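```bash
python3 -m inch '[[[0,0,0,0.002,-0.0015,0.035,0.1],[0,0,0,0,0,0.035,0.1],[0,0,0,0,0,0.015,0.1],[0,0,0,0,0,0,0.1]]]' 15
```

```text
t: 11.28
ee_pos: [0.6468, 0.1543, 0.0783]
ee_rot: [[0.999, 0.036, 0.015], [0.036, -0.999, 0.003], [0.015, -0.003, -1.0]]
contact_force: [0.5, -0.4, -0.4]
width: 0.0514
```

```bash
python3 -m inch '[[[0,-0.015,0,-0.003,0,0.012,0.1],[0,0,0,0,0,0.005,0.1],[0,0,0,0,0,0,0.1]]]' 15
python3 -m inch '[[[0,0,0,0,0,0,-0.5],[0,0,0,0,0,0,-0.55],[0,0,0,0,0,0,-0.6],[0,0,0,0,0,0,-0.6],[0,0,0,0,0,0,-0.6]]]' 12
```

```text
t: 11.65
ee_pos: [0.6451, 0.1545, 0.0637]
ee_rot: [[0.999, 0.036, 0.003], [0.036, -0.999, 0.003], [0.003, -0.003, -1.0]]
contact_force: [-0.4, -0.3, -0.4]
width: 0.0519
t: 12.28
ee_pos: [0.6454, 0.1545, 0.0645]
ee_rot: [[0.999, 0.036, 0.004], [0.036, -0.999, 0.003], [0.004, -0.003, -1.0]]
contact_force: [-0.4, -0.5, -0.7]
width: 0.0236
```

```bash
python3 -m inch '[[[0,0,0,0,0,-0.0025,-0.6],[0,0,0,0,0.005,0,-0.6],[0,0,0,0,0.01,0,-0.6]]]' 15
```

```text
t: 12.65
ee_pos: [0.6456, 0.1392, 0.0666]
ee_rot: [[0.999, 0.037, 0.003], [0.037, -0.999, 0.003], [0.003, -0.003, -1.0]]
contact_force: [-0.1, -0.1, -2.0]
width: 0.0235
```

Run:
```python
from h import *
o=r.observe();print(o["width"],o["contact_force"])
cv2.imwrite("pics/w8.png",r.read_camera("wrist"))
cv2.imwrite("pics/s8.png",cv2.resize(r.read_camera("side")[130:250,260:420],None,fx=5,fy=5))
```

```text
0.02352055973950098 [-0.09881014 -0.07231332 -2.02748482]
```

View pics/s8.png

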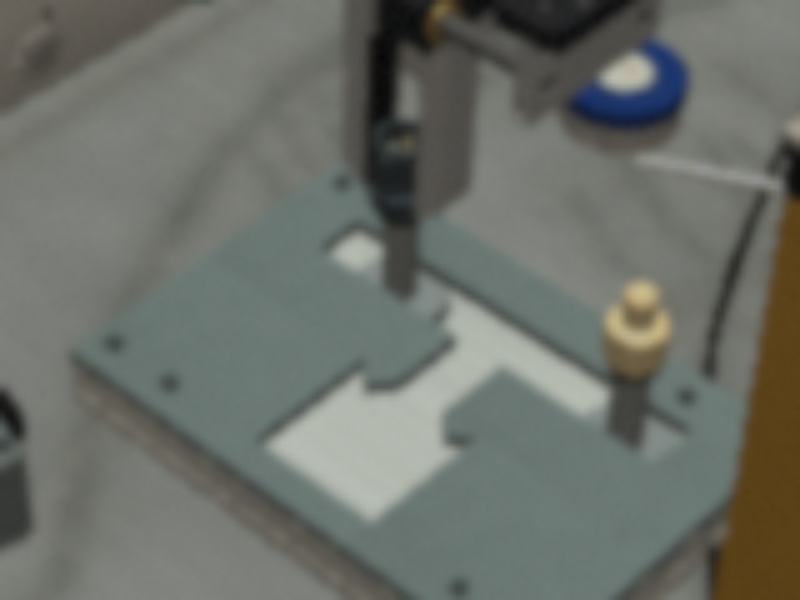

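View pics/w8.png

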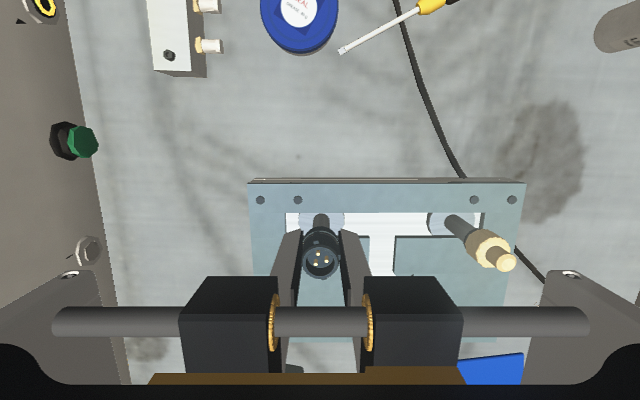

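```bash
python3 -m inch '[[[0,0,0,0,0.012,0,-0.6],[0,0,0,0,0.012,0,-0.6],[0,0,0,0,0.012,0,-0.6],[0,0,0,0,0.01,0,-0.6],[0,0,0,0,0.004,0,-0.6],[0,0,0,0,0,0,-0.6]]]' 15
```

```text
t: 13.5
ee_pos: [0.6477, 0.0838, 0.0665]
ee_rot: [[0.999, 0.034, 0.003], [0.034, -0.999, 0.003], [0.003, -0.003, -1.0]]
contact_force: [-1.0, 1.6, -1.0]
width: 0.0234
```

```bash
python3 -m inch '[[[0,0,0,0,-0.003,0,-0.6],[0,0,0,0,0,0,-0.6],[0,0,0,-0.005,0,0,-0.6]]]' 15
python3 - <<'E'
from h import *
cv2.imwrite("pics/w9.png",cv2.resize(r.read_camera("wrist")[160:290,220:540],None,fx=2.5,fy=2.5,interpolation=cv2.INTER_CUBIC))
cv2.imwrite("pics/s9.png",cv2.resize(r.read_camera("scene")[160:290,250:410],None,fx=4.5,fy=4.5,interpolation=cv2.INTER_CUBIC))
E
```

```text
t: 13.88
ee_pos: [0.6424, 0.0878, 0.0665]
ee_rot: [[0.999, 0.035, 0.003], [0.035, -0.999, 0.003], [0.003, -0.003, -1.0]]
contact_force: [1.2, 0.7, -1.7]
width: 0.0238
```

View pics/w9.png

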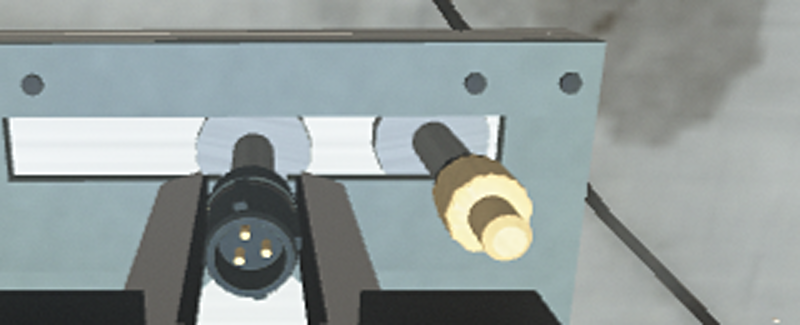

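View pics/s9.png

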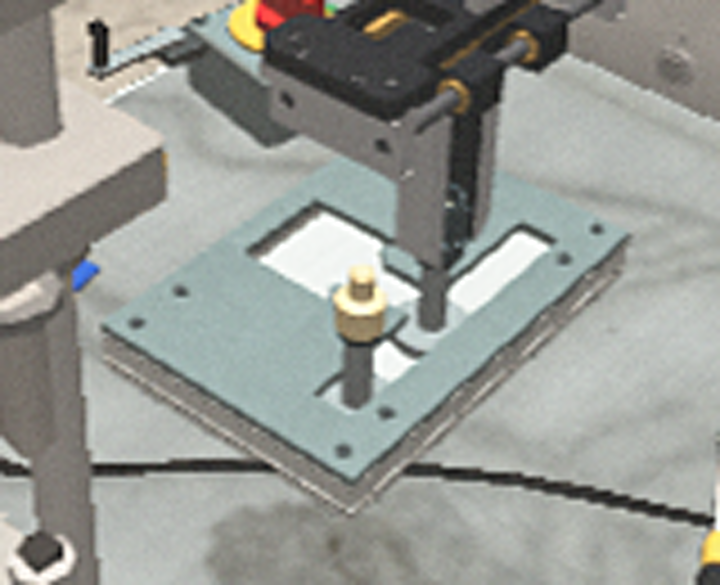

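```bash
python3 -m inch '[[[0,0,0,-0.012,0,0,-0.6],[0,0,0,-0.012,0,0,-0.6],[0,0,0,-0.012,0,0,-0.6]]]' 15
```

```text
t: 14.35
ee_pos: [0.6052, 0.0865, 0.0664]
ee_rot: [[0.999, 0.035, 0.003], [0.035, -0.999, 0.003], [0.003, -0.003, -1.0]]
contact_force: [-0.1, 0.3, -1.4]
width: 0.0239
```

```bash
python3 -m inch '[[[0,0,0,-0.012,0.001,0,-0.6],[0,0,0,-0.011,0,0,-0.6],[0,0,0,-0.007,0,0,-0.6],[0,0,0,0,0,0,-0.6]]]' 15
python3 - <<'E'
from h import *
cv2.imwrite("pics/w10.png",cv2.resize(r.read_camera("wrist")[160:290,180:500],None,fx=2.5,fy=2.5,interpolation=cv2.INTER_CUBIC))
cv2.imwrite("pics/s10.png",cv2.resize(r.read_camera("scene")[160:290,250:410],None,fx=4.5,fy=4.5,interpolation=cv2.INTER_CUBIC))
E
```

```text
t: 14.85
ee_pos: [0.5737, 0.0845, 0.0668]
ee_rot: [[0.999, 0.035, 0.004], [0.035, -0.999, 0.003], [0.004, -0.003, -1.0]]
contact_force: [-0.2, 0.2, -1.7]
width: 0.0235
```

View pics/w10.png

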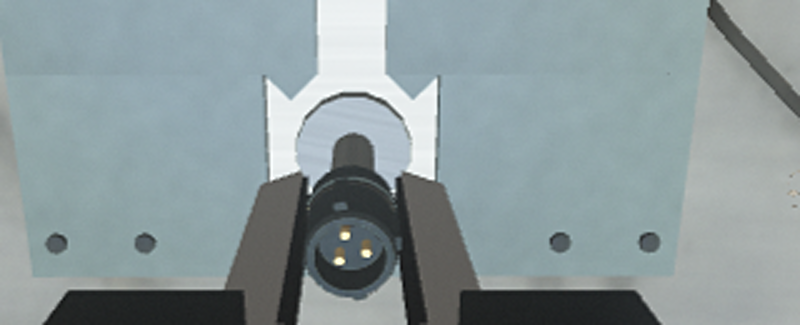

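View pics/s10.png

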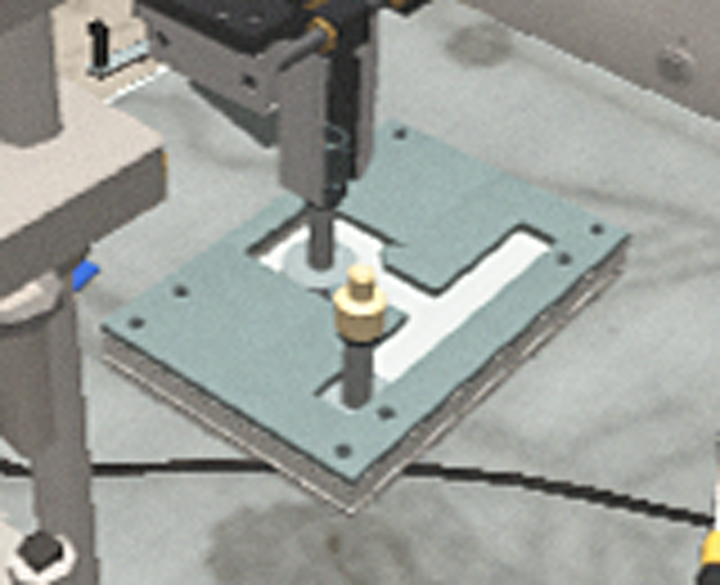

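```bash
python3 -m inch '[[[0,0,0,0,0,-0.006,-0.6],[0,0,0,0,0,-0.012,-0.6],[0,0,0,0,0,-0.015,-0.6],[0,0,0,0,0,-0.02,-0.6],[0,0,0,0,0,-0.02,-0.6],[0,0,0,0,0,0,-0.6]]]' 22
python3 - <<'E'
from h import *
w=r.read_camera("wrist");D=cal("side");W=cal("wrist")
cv2.imwrite("pics/w11.png",w);cv2.imwrite("pics/s11.png",r.read_camera("side"))
for p in[(402,278),(413,292),(435,290),(415,158),(450,165)]:
    print(p,[np.round(onz(D,p,z)[:2],3).tolist() for z in(0,.1,.2,.3)])
E
```

```text
t: 15.7
ee_pos: [0.5751, 0.0843, 0.1465]
ee_rot: [[0.999, 0.035, 0.007], [0.035, -0.999, 0.004], [0.008, -0.003, -1.0]]
contact_force: [-0.4, 0.4, -2.7]
width: 0.0236
(402, 278) [[0.575, -0.075], [0.51, -0.114], [0.445, -0.154], [0.38, -0.193]]
(413, 292) [[0.566, -0.105], [0.502, -0.14], [0.439, -0.175], [0.375, -0.211]]
(435, 290) [[0.595, -0.128], [0.527, -0.159], [0.459, -0.191], [0.391, -0.223]]
(415, 158) [[0.833, 0.103], [0.731, 0.038], [0.629, -0.027], [0.527, -0.092]]
(450, 165) [[0.866, 0.039], [0.76, -0.017], [0.653, -0.073], [0.546, -0.129]]
```

View pics/w11.png

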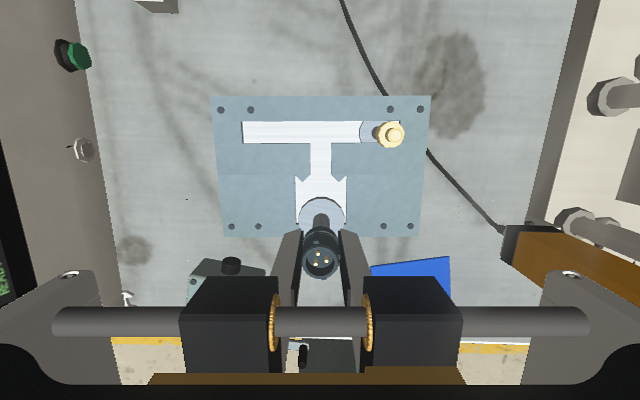

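View pics/s11.png

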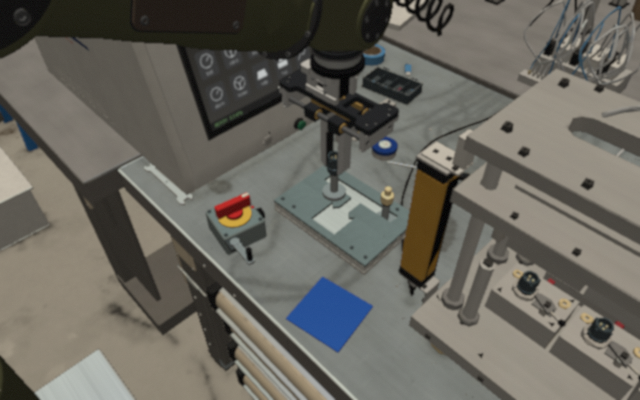

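Run:
```python
from h import *
W=cal("wrist");D=cal("side");S=cal("scene")
for a in[(503,226),(501,258),(520,270)]:
  for b in[(402,276),(413,284),(430,288)]:
    X,e=tri([ray(W,a),ray(D,b)]);print(a,b,np.round(X,3),np.round(e[0],4), proj(S,X))
```

```text
(503, 226) (402, 276) [ 0.552 -0.097  0.05 ] 0.0082 [249.90135194 245.66730129]
(503, 226) (413, 284) [ 0.553 -0.11   0.04 ] 0.0009 [245.38389249 253.47915084]
(503, 226) (430, 288) [ 0.559 -0.124  0.035] 0.0114 [241.8566627  260.61310442]
(501, 258) (402, 276) [ 0.532 -0.098  0.068] 0.0023 [241.72022717 233.96068962]
(501, 258) (413, 284) [ 0.532 -0.111  0.059] 0.0098 [237.02358896 240.67449345]
(501, 258) (430, 288) [ 0.537 -0.124  0.056] 0.0219 [233.36701732 246.58215711]
(520, 270) (402, 276) [ 0.525 -0.106  0.083] 0.0008 [235.45593057 228.64870661]
(520, 270) (413, 284) [ 0.525 -0.118  0.074] 0.0064 [230.51721328 235.16093704]
(520, 270) (430, 288) [ 0.529 -0.132  0.071] 0.0181 [226.64055331 240.99333892]
```

```bash
python3 -m inch '[[[0,0,0,-0.03,0,0,-0.6],[0,0,0,-0.04,0.01,0,-0.6],[0,0,0,-0.04,0.025,0,-0.6],[0,0,0,-0.02,0.03,0,-0.6],[0,0,0,-0.004,0.03,0,-0.6],[0,0,0,0,0.015,0,-0.6],[0,0,0,0,0,0,-0.6]]]' 22
```

```text
t: 16.68
ee_pos: [0.4376, -0.0328, 0.1382]
ee_rot: [[0.999, 0.036, -0.004], [0.036, -0.999, 0.004], [-0.004, -0.004, -1.0]]
contact_force: [-0.6, -0.9, -2.0]
width: 0.0234
```

Clean move. Descend in stages, checking.

```bash
python3 -m inch '[[[0,0.004,0,0.001,0,0.025,-0.6],[0,0,0,0,0,0.025,-0.6],[0,0,0,0,0,0.008,-0.6],[0,0,0,0,0,0,-0.6]]]' 22
python3 - <<'E'
from h import *
cv2.imwrite("pics/s12.png",cv2.resize(r.read_camera("side")[190:370,240:420],None,fx=3.3,fy=3.3,interpolation=cv2.INTER_CUBIC))
E
```

```text
t: 17.18
ee_pos: [0.4396, -0.0299, 0.0784]
ee_rot: [[0.999, 0.037, -0.0], [0.037, -0.999, 0.004], [-0.0, -0.004, -1.0]]
contact_force: [-0.7, -0.4, -1.7]
width: 0.0232
```

View pics/s12.png

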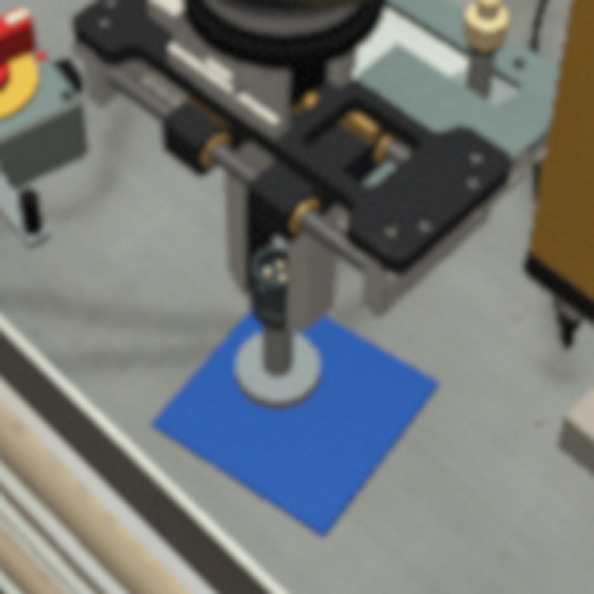

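```bash
python3 -m inch '[[[0,0,0,0,0.008,0.006,-0.6],[0,0,0,0,0,0.005,-0.6],[0,0,0,0,0,0,-0.6]]]' 22
```

```text
t: 17.6
ee_pos: [0.441, -0.0386, 0.0684]
ee_rot: [[0.999, 0.037, 0.003], [0.037, -0.999, 0.004], [0.003, -0.004, -1.0]]
contact_force: [-0.6, 0.6, -1.5]
width: 0.0234
```

```bash
python3 -m inch '[[[0,0,0,0,0,0.004,-0.6],[0,0,0,0,0,0.002,-0.6],[0,0,0,0,0,0,-0.6]]]' 22
```

```text
t: 17.98
ee_pos: [0.4411, -0.0385, 0.0622]
ee_rot: [[0.999, 0.037, 0.003], [0.037, -0.999, 0.004], [0.003, -0.004, -1.0]]
contact_force: [0.5, 0.3, -1.3]
width: 0.0234
```

```bash
python3 -m inch '[[[0,0,0,0,0,0.0015,-0.6],[0,0,0,0,0,0,-0.6]]]' 22
python3 - <<'E'
from h import *
cv2.imwrite("pics/s13.png",cv2.resize(r.read_camera("side")[190:370,240:420],None,fx=3.3,fy=3.3,interpolation=cv2.INTER_CUBIC))
E
```

```text
t: 18.23
ee_pos: [0.4411, -0.0385, 0.0607]
ee_rot: [[0.999, 0.037, 0.003], [0.037, -0.999, 0.004], [0.003, -0.004, -1.0]]
contact_force: [0.2, 0.3, -1.7]
width: 0.0231
```

View pics/s13.png

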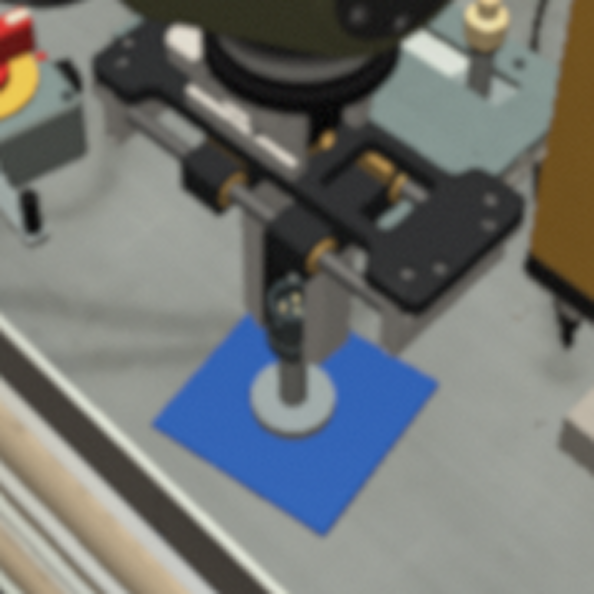

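```bash
python3 -m inch '[[[0,0,0,0,0,0.0015,-0.6],[0,0,0,0,0,0,-0.6]]]' 22; python3 -m inch '[[[0,0,0,0,0,0.0015,-0.6],[0,0,0,0,0,0,-0.6]]]' 22
python3 - <<'E'
from h import *
print(onz(cal("side"),(328.6,310.2),.014))
E
```

```text
t: 18.52
ee_pos: [0.4424, -0.0388, 0.0604]
ee_rot: [[0.999, 0.037, 0.006], [0.037, -0.999, 0.003], [0.007, -0.003, -1.0]]
contact_force: [-0.4, 0.1, -2.1]
width: 0.0231
t: 18.77
ee_pos: [0.4435, -0.0391, 0.0603]
ee_rot: [[0.999, 0.037, 0.009], [0.037, -0.999, 0.002], [0.009, -0.002, -1.0]]
contact_force: [0.7, 1.1, -1.3]
width: 0.0236
[ 0.43664162 -0.04103561  0.014     ]
```

Run:
```python
from h import *
o=r.observe();print(np.round(o["q"],3),np.round(o["tau"],2),o["contact_force"])
cv2.imwrite("pics/w14.png",r.read_camera("wrist"));cv2.imwrite("pics/c14.png",r.read_camera("scene"))
```

```text
[-0.173  0.256  1.957  0.005  0.92   1.358] [-5.000e-02 -4.427e+01 -2.883e+01  2.000e-02 -4.000e-02  0.000e+00] [ 0.7055689   1.10610611 -1.26716293]
```

View pics/w14.png

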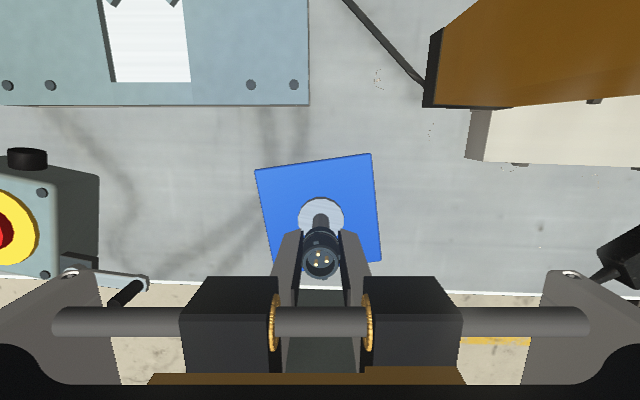

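View pics/c14.png

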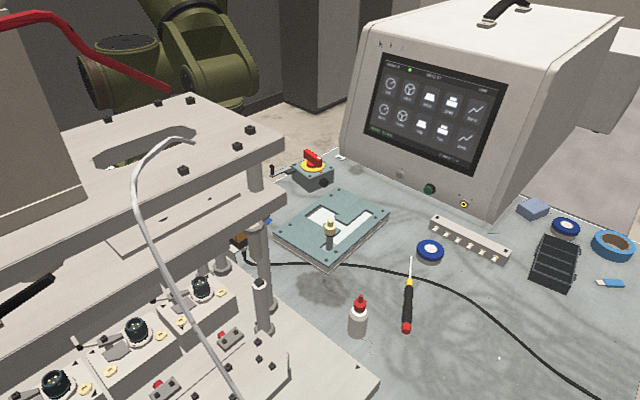

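```bash
python3 -m inch '[[[0,-0.009,0,-0.002,0,0.003,-0.6],[0,0,0,0,0,0,-0.6]]]' 22; python3 -m inch '[[[0,0,0,0,0,0.002,-0.6],[0,0,0,0,0,0,-0.6]]]' 22
```

```text
t: 19.12
ee_pos: [0.4442, -0.0393, 0.0595]
ee_rot: [[0.999, 0.037, 0.007], [0.037, -0.999, 0.002], [0.007, -0.001, -1.0]]
contact_force: [0.5, 0.3, -1.4]
width: 0.0235
t: 19.38
ee_pos: [0.4452, -0.0396, 0.059]
ee_rot: [[0.999, 0.037, 0.009], [0.037, -0.999, 0.001], [0.01, -0.001, -1.0]]
contact_force: [-0.4, -0.0, -1.7]
width: 0.0232
```

Run:
```python
from h import *
w=r.read_camera("wrist");s=r.read_camera("side")
cv2.imwrite("pics/w15.png",cv2.resize(w[140:290,230:410],None,fx=4,fy=4,interpolation=cv2.INTER_CUBIC))
cv2.imwrite("pics/s15.png",cv2.resize(s[270:360,280:380],None,fx=6,fy=6,interpolation=cv2.INTER_CUBIC))
```

```text
(no output)
```

View pics/w15.png

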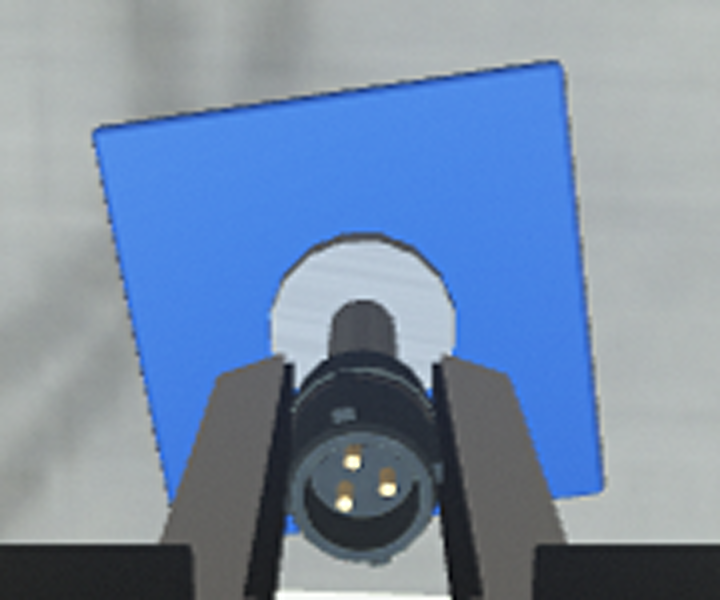

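View pics/s15.png

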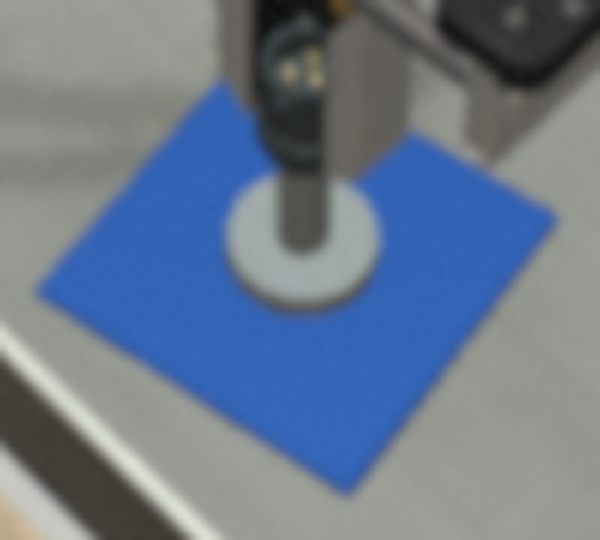

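Run:
```python
from h import *
W=cal("wrist");D=cal("side")
print(tri([ray(W,(320.4,221)),ray(D,(330.2,309.5))]))
print(onz(W,(320.4,221),.012),onz(D,(330.2,309.5),.012))
m=[onz(W,(230+u/4,140+v/4),.004) for u,v in[(95,128),(562,62),(604,490)]];print(m,(m[0]+m[2])/2)
```

```text
(array([ 0.44229063, -0.03936393,  0.00786155]), [np.float64(0.00029836274658496907), np.float64(0.00029836274658502225)])
[ 0.44388393 -0.03956675  0.012     ] [ 0.44024717 -0.04095498  0.012     ]
[array([0.48238195, 0.01775396, 0.004     ]), array([ 0.49966935, -0.07888698,  0.004     ]), array([ 0.40311169, -0.09654867,  0.004     ])] [ 0.44274682 -0.03939736  0.004     ]
```

```bash
python3 -m inch '[[[0,0,0,0,0,0,-0.4],[0,0,0,0,0,0,-0.3],[0,0,0,0,0,0,-0.2],[0,0,0,0,0,0,0],[0,0,0,0,0,0,0],[0,0,0,0,0,0,0]]]'
python3 - <<'E'
from h import *
s=r.read_camera("side")
cv2.imwrite("pics/s16.png",cv2.resize(s[240:360,260:400],None,fx=5,fy=5,interpolation=cv2.INTER_CUBIC))
E
```

```text
t: 20.23
ee_pos: [0.4444, -0.0395, 0.0579]
ee_rot: [[0.999, 0.037, 0.007], [0.037, -0.999, 0.001], [0.007, -0.001, -1.0]]
contact_force: [0.6, -0.0, 0.6]
width: 0.0471
```

View pics/s16.png

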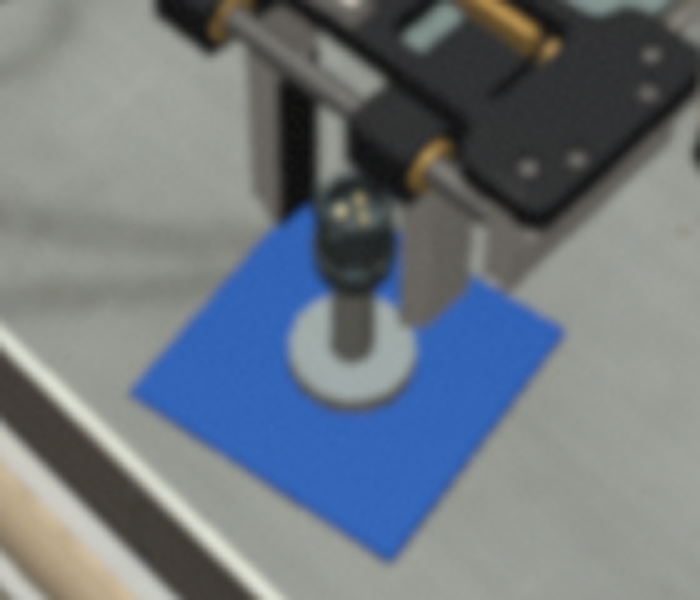

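Released and standing; now rise straight up and check.

```bash
python3 -m inch '[[[0,0,0,0,0,-0.02,0],[0,0,0,0,0,-0.03,0],[0,0,0,0,0,-0.04,0],[0,0,0,0,0,-0.04,0],[0,0,0,0,0,-0.03,0],[0,0,0,0,0,0,0]]]'
python3 - <<'E'
from h import *
s=r.read_camera("side");w=r.read_camera("wrist")
cv2.imwrite("pics/s17.png",cv2.resize(s[150:360,190:430],None,fx=2.8,fy=2.8,interpolation=cv2.INTER_CUBIC));cv2.imwrite("pics/w17.png",w)
E
```

```text
t: 21.02
ee_pos: [0.4427, -0.0396, 0.2225]
ee_rot: [[0.999, 0.037, 0.006], [0.037, -0.999, 0.001], [0.006, -0.001, -1.0]]
contact_force: [0.4, 0.1, -0.6]
width: 0.047
```

View pics/s17.png

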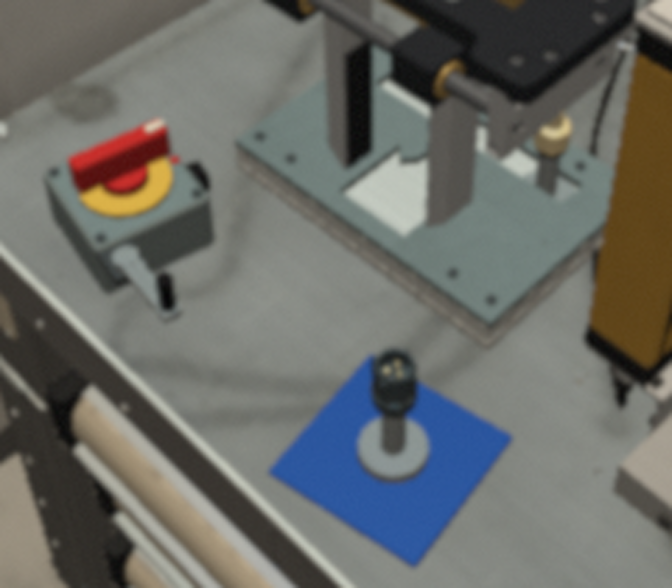

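View pics/w17.png

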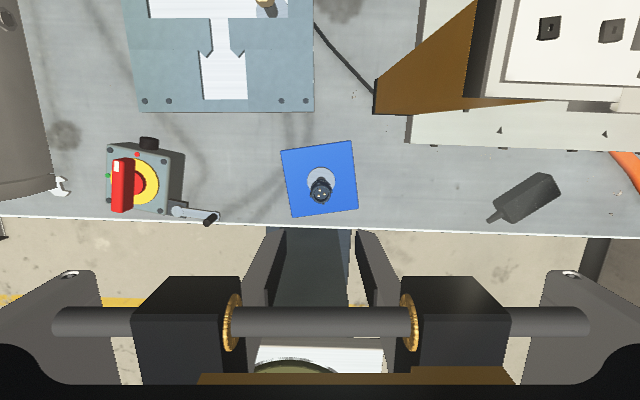

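Side view: the carrier stands upright with its foot at about (393,447), near the middle of the mat. The handle points to the red dot, the hasp is swung out (lug at about (165,293)), and the plug is still in its place. The wrist view agrees, with the foot at (321,182) on the mat.

Run:
```python
from h import *
print(onz(cal("wrist"),(320.5,182),.012),r.observe()["contact_force"])
print(r.close_job())
```

```text
[ 0.44086887 -0.03922126  0.012     ] [-0.4540768  -0.01446965 -0.6216843 ]
the job is handed in; nothing more can be done
None
```

The job is done and handed in at about 21 s. It gave no verdict, so the results below come from my own checks.

**What I did:**
- **Isolator:** I turned the red handle clockwise until it met its stop. In the pictures the white-marked end sits at the red dot.
- **Hasp:** I swung it out to its stop, which I measured at about 1.48 rad. The highest tool force I read in the whole run was about 27 N, when the hasp met its stop.
- **Connector carrier:** I drew it along the crossbar and leg of the slot to the window, with tool force readings of about 2 N. I then lifted it out, stood it on the blue mat, let go and raised the arm clear.

**Last checks:**
- **Carrier on mat:** The carrier stands upright, with its axis at about (0.441, -0.039). That is within about 2 mm of the mat's centre.
- **Plug carrier:** It looks unmoved in the gate, though I only checked this by eye and did not measure it.
- **Robot:** It touches nothing.

**Check that disagreed:** While I was lowering the carrier, the force reading never clearly showed it touching the mat. Two camera views put its foot at mat height to within a few mm, so I let go there. It may have dropped by a millimetre or so, and it stayed standing.

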